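# Hold the drive collar on the grinder spindle's flat

## Task

Pull the glass grinder's front guard down until it is fully open, then pinch the upright spindle across its two flats and turn it until the yellow flat squarely faces the open front. Then take the aluminium collar with the red set screw, thread it down over the spindle with the screw to the front, pull it back so that the screw's tip presses on the yellow flat about halfway along its length, and finish still gripping it there, clear of everything below, so that a colleague can tighten the screw. Leave the black spacer and the other things on the bench where they are.

Things in the scene. Friction and masses are not known exactly. Their poses are not given: they have to be found in the camera images.
- grinder: Green glass grinder without its wheel, fixed. Origin on the bench under the spindle's axis; -x is its front (faces the robot within 0.2 rad), z up. Splash pan 250 x 250 mm centred there, floor at 30 mm, side walls to 100 mm (inner faces at y +-117), rear wall to 90 mm; motor housing 250 x 100 x 120 mm high along its +y side. Bearing boss 60 mm across, to 60 mm height. The guard closes the front.
- spindle_top (a point): Centre of the spindle's top end, 135 mm above the bench: a vertical dark steel shaft, 28 mm across, fully round from the boss (60 mm) up to 85 mm height, and milled flat on two opposite sides, one painted yellow, from there to its top. A yellow stripe on its top end runs from the centre to the yellow flat.
- guard (a joint): Angle of the front guard, hinged at its bottom edge: 0 upright (closed), 1.5 rad lying out level towards the robot (fully open, a stop). Starts at 0 to 0.1. The hinge is lightly stiff; once tipped past about 0.4 rad the guard falls open by its own weight.
- guard_tab (a point): Top end of the guard's red tab, mid-width and mid-thickness, 110 mm from the hinge line. The tab is 80 mm wide (along the hinge), 10 mm thick and stands 35 mm above the top edge of the 220 mm wide, 8 mm thick green panel. Site z runs from the hinge to the tab's top, y along the hinge. Behind it the pan is free for about 100 mm, to the spindle.
- guard_hinge (a point): Middle of the guard's hinge line (121 mm in front of the spindle's axis, 30 mm above the bench); the guard swings about its y axis.
- spindle (a joint): Turning angle of the spindle about its upright axis: 0 when the yellow flat squarely faces the grinder's front (-x of the grinder); positive is counterclockwise seen from above. It starts 0.5 to 1.5 rad counterclockwise, turns -2.2 to 2.2, and stays where it is left (0.06 N m of friction).
- flat: The spindle's flats: the yellow one and a bare one on the opposite side, each 19 mm wide and 50 mm tall (85 to 135 mm above the bench, the spindle's top). Origin at the middle of the yellow face (110 mm above the bench), 9 mm from the spindle's axis; its -x points straight out of the yellow flat, z up. Fingers feel 18 mm across the flats, up to 28 mm elsewhere.
- collar: Loose aluminium ring, 56 mm outside, 33 mm bore, 30 mm tall, 0.2 kg; origin at the centre of its underside, z up. Its set screw lies along its -x at half height: red head 10 mm across, 8 mm out of the rim; a 6 mm thick tip stands into the bore. Starts on the bench, screw within 0.7 rad of facing -x of the world, nearer or farther than the black spacer.
- screw_tip (a point): Inner end of the collar's set screw: 11 mm from the collar's axis towards its -x, 15 mm above its underside; axes as the collar's. So the collar passes down the spindle only with the screw over a flat (within about 0.3 rad); centred, the tip is 2 mm from the flat. Only the yellow flat is meant for it.
- spacer: Black plastic ring, 56 mm outside, 30 mm tall, without a screw; not wanted. Origin at the centre of its underside.
- tumbler: Amber glass tumbler, 72 mm across, 100 mm tall; leave alone. Origin at its underside.
- grit_jar: Jar of grit, 60 mm across, 90 mm tall; leave alone. Origin at its underside.
- tin: Steel tin, 66 mm across, 70 mm tall; leave alone. Origin at its underside.
- paddle_block: Dark wooden shaping block, 110 x 60 x 50 mm; leave alone. Origin at its underside.
- brush: Bench brush lying down; leave alone.
- pliers: Red-handled pliers lying down, about 180 mm long; leave alone.
Things that resemble listed ones, but are neither listed nor needed, are in the scene too. Of the things that look like the collar, take the one that is nearest to the robot's base at the start.

How it is judged:
By the outcome, as a careful person would: the job done as asked, in the order asked, and still so for the second after the job is handed in, while the arm keeps its last pose, push and grip.
It also fails if it takes over 72 s, if anything falls off the work surface, if the arm or the gripper's body presses on something with over 40 N, if the wrist force passes 120 N, or if a joint passes its speed limit or range.

## Robot

A 7-joint arm with a two-finger parallel gripper is mounted at the origin on the work surface. World frame = base frame: x ahead of the robot, y to its left, z up, the work surface at z = 0. Lengths are in mm, angles in rad, forces in N, time in s.
With the tool pointing down it reaches from about 350 to 900 mm from the base axis. Payload 19.9 kg.
Tool frame: the origin (TCP) lies midway between the tips of the shut fingers; the grasp point (between the pads) lies 19 mm behind it (r.tcp_to_grasp is the distance from the TCP to the grasp point, in mm); y points along the fingers, z is the direction in which the jaws open and shut, and the axes are right-handed (so a half turn about y gives the same grasp; the last joint's range is limited). The gripper opens to 94 mm and grips with 3 to 60 N. Pads are 16 mm wide; open, the fingers measure 119 mm over their backs; the gripper's body (75 mm by 177 mm) begins 78 mm behind the grasp point.
Start: joints at [-1.353, 0.417, -0.01, 1.614, 0.005, 1.111, -0.053], TCP at [160.545, 604.007, 205.425] pointing down, gripper open.
Joint ranges: [-2.81, 2.81], [-0.39, 2.02], [-1.27, 1.25], [0.06, 2.57], [-1.19, 4.33], [0.19, 2], [-2.82, 2.82]. Speed limits (rad/s): [1.89, 1.89, 2.39, 2.39, 3.01, 3.01, 3.01].

## Interface

Orientations are given as a rotation vector (axis times angle).
In Python, from bench import r, eyes, workorder gives the robot as it stands.
- The arm moves only by the shell command python3 -m crank 'ROWS' [FORCE]. ROWS is a JSON object of lists of equal length, an entry for each row: "slide": the shift along the tool's x, y, z in cm, a list of three; "twist": the turn, a rotation vector about the tool's x, y, z in rad, a list of three; "hand": the opening, from 0 (shut) to 1 (fully open). A call has 1 to 10 rows; each row shifts and turns the commanded pose from where the row before left it, along the tool's axes as they then stand; what a row does not reach is not made up. A row lasts 1/12 s, in which the tool goes at most 41.7 mm and 7.16 degrees, less where a joint would pass 70% of its speed; a pose out of reach is approached as far as the arm can. A call with a gripper value outside its range is refused whole. The fingers move at their own pace and stop on an object; FORCE is the grip in N (left out, the last holds). Time passes only in rows, so rows that do not move let the fingers close. It gives the time, the measured TCP pose, the force and the opening at its end, in the units of the state.
- r.read_state(): the state, without advancing time (a new reading comes with each control period).
- eyes.grab_frame(name): name is "side" or "top" or "wrist"; returns the picture (384x512x3 uint8, red, green, blue); there is no depth.
- eyes.calibration(name): a dict with "intrinsics" (3x3 intrinsics, pixels), "k1" (the pictures are not rectified: a ray, as slopes to the right and down, at radius r is drawn at 1 + k1 r^2 times it, then the intrinsics apply), "xyz" and "orientation" of the camera in the world. Camera axes: x right, y up, looking along -z (the intrinsics and any distortion apply to the point x, -y, -z); pixel columns grow to the right and rows downward; lengths in mm; the calibration is good to about 2 mm. A picture is of the moment at which its call begins: read the wrist's pose just before it. calibration takes no time and is no camera call; for the wrist camera it gives the pose at the moment of the call.
- workorder.close_job(): hands the job in, once; it reports no verdict.
The state is a dict: "t": time; "joints": joint angles; "joint_velocities": joint speeds; "joint_efforts": joint torques, N m; "eef_pos": TCP position; "orientation": TCP orientation; "ft_force": force on the tool from outside, world axes, zero at the start; "torque": the same for the moment, N m; "opening": opening from 0.0 (shut) to 1.0 (fully open).
Only numpy, scipy, OpenCV 4.12 (cv2) and the standard library are available. Lean on these libraries where they do the work, as an engineer would, in place of code of your own. Each camera call takes 0.05 s, during which the arm holds its last target. There are 200 camera calls.

## Working session

There is one attempt and no reset: what is moved stays moved. The work goes in short steps, Python scripts to look and compute and a shell command to move; the robot and the scene stay as the last step left them, time stands still between calls to the robot, and variables do not carry over. Pictures are saved under pics/ and viewed, on a budget of 10 in all, crops included, one or two more only if the job needs it, and the job is handed in when it is done.

```bash
mkdir -p pics; ls; cat > h.py <<'E'
import numpy as np, cv2
from scipy.spatial.transform import Rotation as R
from bench import r, eyes, workorder
def cam(n):
    c=eyes.calibration(n); o=np.array(c['orientation'],float)
    M=o if o.shape==(3,3) else (R.from_rotvec(o).as_matrix() if o.size==3 else R.from_quat(o).as_matrix())
    return np.array(c['intrinsics']),c['k1'],np.array(c['xyz'],float),M
def ray(c,uv):
    K,k1,p,M=c; d=cv2.undistortPoints(np.array([[uv]],float),K,np.array([k1,0,0,0.]))[0,0]
    return p, M@np.array([d[0],-d[1],-1])
def onz(c,uv,z):
    p,d=ray(c,uv); return p+d*(z-p[2])/d[2]
def proj(c,X):
    K,k1,p,M=c; q=M.T@(np.array(X,float)-p); s=np.array([q[0],-q[1]])/-q[2]; s=s*(1+k1*(s@s))
    return (K@np.array([*s,1]))[:2]
def tri(obs):
    A=np.zeros((3,3));b=np.zeros(3)
    for c,uv in obs:
        p,d=ray(c,uv); d=d/np.linalg.norm(d); P=np.eye(3)-np.outer(d,d); A+=P;b+=P@p
    return np.linalg.solve(A,b)
def snap(n,f,box=None,s=1):
    im=eyes.grab_frame(n)[:,:,::-1]
    if box: im=im[box[1]:box[3],box[0]:box[2]]
    cv2.imwrite('pics/'+f,cv2.resize(im,None,fx=s,fy=s,interpolation=cv2.INTER_CUBIC))
E
python3 - <<'E'
from h import *
print(r.read_state()); 
for n in('top','side','wrist'): print(n,eyes.calibration(n))
a=eyes.grab_frame('top');b=eyes.grab_frame('side')
cv2.imwrite('pics/top0.png',a[:,:,::-1]);cv2.imwrite('pics/side0.png',b[:,:,::-1])
cv2.imwrite('pics/t0.png',cv2.resize(a[:,:,::-1],None,fx=1.56,fy=1.56,interpolation=2));
cv2.imwrite('pics/s0.png',cv2.resize(b[:,:,::-1],None,fx=1.56,fy=1.56,interpolation=2))
E
```

```text
pics
{'t': 0.0, 'joints': array([-1.35251453,  0.41796026, -0.01030996,  1.61416575,  0.00475266,
        1.11071019, -0.0529997 ]), 'joint_velocities': array([ 6.89298720e-05,  9.54286516e-04,  1.47291103e-03,  8.46151058e-04,
        4.87394432e-04,  3.42582658e-03, -1.27053723e-03]), 'joint_efforts': array([-5.93262866e-04, -8.51224208e+01,  6.38604574e-01, -4.26018906e+01,
       -4.88865911e-02,  1.82281999e-02,  1.97959503e-05]), 'eef_pos': array([160.4703452 , 603.65776478, 204.8373762 ]), 'orientation': array([-1.56238477,  0.2039505 , -0.20391473]), 'ft_force': array([-0.00910406, -0.09695172,  0.05605242]), 'torque': array([-0.03662038,  0.0526815 ,  0.00743774]), 'opening': 0.9987140601930445}
top {'intrinsics': array([[428.80117306,   0.        , 255.73131169],
       [  0.        , 428.80117306, 189.7443156 ],
       [  0.        ,   0.        ,   1.        ]]), 'k1': -0.1199151218422426, 'xyz': array([ 369.39386608,  -53.14148162, 1755.09507526]), 'orientation': array([ 0.05027061, -0.05712516, -1.58602013])}
side {'intrinsics': array([[373.46850111,   0.        , 257.71157818],
       [  0.        , 373.46850111, 192.20267014],
       [  0.        ,   0.        ,   1.        ]]), 'k1': -0.03128690754678324, 'xyz': array([  408.97405305, -1232.20130119,  1066.24722458]), 'orientation': array([ 0.89352157, -0.021873  , -0.04464369])}
wrist {'intrinsics': array([[300.09106082,   0.        , 252.30593489],
       [  0.        , 300.09106082, 189.05760417],
       [  0.        ,   0.        ,   1.        ]]), 'k1': -0.06291015492522367, 'xyz': array([ 86.07152029, 624.2183275 , 384.21904504]), 'orientation': array([-0.23015403, -0.17434135,  1.30240808])}
```

View pics/t0.png

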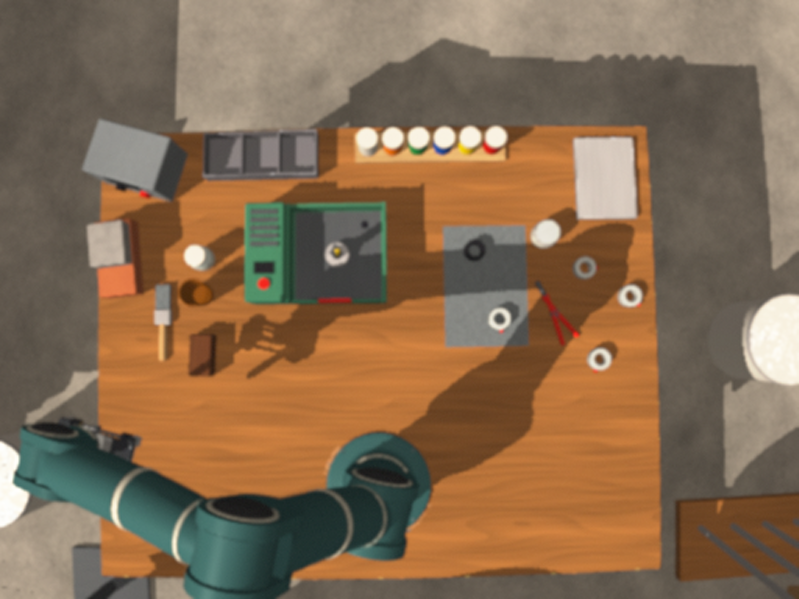

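View pics/s0.png

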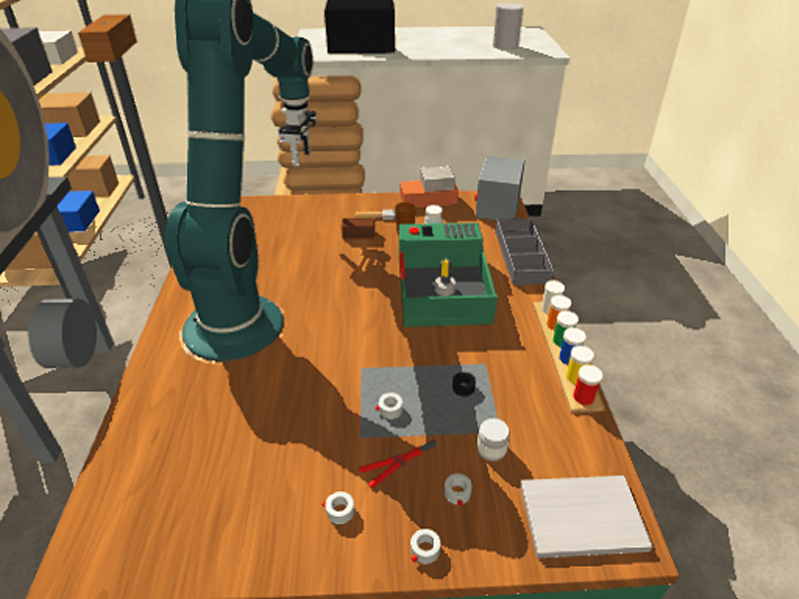

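The top view shows the grinder with its spindle at (337,252), the mat ring at (500,318), and other rings at (600,358), (630,295) and (585,267). The spacer is at (474,250) and the guard tab at (335,300). The side view shows the yellow flat partly facing -y, at (446,268). Next I'll enlarge both areas.

```bash
python3 - <<'E'
from h import *
t=cam('top');s=cam('side')
for n,uv,z in (('mat',(500,318),30),('B',(600,358),30),('C',(630,295),30),('D',(585,267),30),('sp',(337,252),135),('tab',(335,300),140),('spacer',(474,250),30),('base',(378,480),100)):
    X=onz(t,np.array(uv)/1.5605,z); print(n,X.round(),np.hypot(*X[:2]).round())
a=cv2.imread('pics/top0.png');b=cv2.imread('pics/side0.png')
f=lambda im,x,y,w,h,k:cv2.resize(im[y:y+h,x:x+w],(w*k,h*k),interpolation=cv2.INTER_CUBIC)
A=f(a,150,125,100,75,4);B=f(a,290,180,100,75,4);C=f(b,245,135,100,75,4);D=f(b,200,235,100,75,4)
cv2.imwrite('pics/crop.png',np.vstack([np.hstack([A,B]),np.hstack([C,D])]))
E
```

```text
mat [ 426. -322.   30.] 534.0
B [ 318. -582.   30.] 663.0
C [ 481. -668.   30.] 823.0
D [ 556. -550.   30.] 782.0
sp [590.  89. 135.] 597.0
tab [473.  94. 140.] 482.0
spacer [ 604. -259.   30.] 657.0
base [ 31.  -2. 100.] 31.0
```

View pics/crop.png

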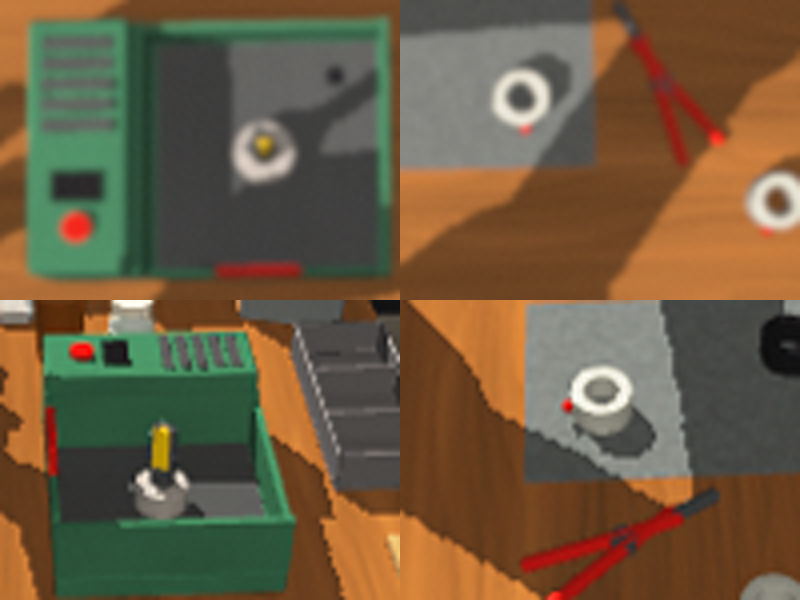

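The crops show the spindle top at top-image pixel (215.8,161) with its stripe roughly toward -y. The tab is at pixels 204–225, row 192. The mat collar is at (320,204) with its screw at (321,212), and it's the nearest ring, so it's the one to take.

```bash
cat >> h.py <<'E'
def go(p=None,yaw=None,tilt=0):
    """needed slide (cm, tool axes) and twist; yaw = world direction of jaw axis (tool z), tool y down"""
    s=r.read_state(); M=R.from_rotvec(s['orientation']).as_matrix(); P=np.array(s['eef_pos'])
    print('t',round(s['t'],2),'tcp',P.round(1),'jawyaw %.3f'%np.arctan2(M[1,2],M[0,2]),'ydir',M[:,1].round(3),'F',np.array(s['ft_force']).round(1),'T',np.array(s['torque']).round(2),'op %.3f'%s['opening'],'j',np.array(s['joints']).round(2))
    if p is not None: print(' slide cm',(M.T@(np.array(p)-P)/10).round(2))
    if yaw is not None:
        z=np.array([np.cos(yaw),np.sin(yaw),0]);y=np.array([0,0,-1.]);T=np.c_[np.cross(y,z),y,z]
        print(' twist',R.from_matrix(M.T@T).as_rotvec().round(3))
E
python3 - <<'E'
from h import *
t=cam('top');s=cam('side')
sp=tri([(t,(215.75,161.25)),(s,(245+163/4,135+125/4))]);print('sp tri',sp,onz(t,(215.75,161.25),135))
print('tab',onz(t,(204.25,192.2),140),onz(t,(225,192.2),140))
print('front edge',onz(t,(157,193.7),120),onz(t,(247,193),100),'rear R',onz(t,(247,130),100))
c=onz(t,(320,204.25),30);h=onz(t,(321.25,211.5),15);print('collar',c,h,'side',onz(s,(250.25,257.5),30),onz(s,(242,261.5),15))
go((495,90,180),np.pi/2)
c=cam('wrist');M=R.from_rotvec(r.read_state()['orientation']).as_matrix();print('cam in tool',M.T@(c[2]-r.read_state()['eef_pos']),'look',M.T@(-c[3][:,2]))
E
```

```text
sp tri [592.25370746  88.72732129 142.28792076] [591.21071447  89.44041119 135.        ]
tab [473.46147235 133.59711425 140.        ] [472.23211164  55.08953939 140.        ]
front edge [471.8118585  318.27455707 120.        ] [470.34123846 -27.29817292 100.        ] rear R [717.39122974 -30.83551086 100.        ]
collar [ 424.4272927  -320.08021491   30.        ] [ 395.31843582 -326.78713307   15.        ] side [ 425.99217269 -322.28775732   30.        ] [ 395.50353103 -326.87741112   15.        ]
t 0.1 tcp [160.5 603.7 204.9] jawyaw 1.311 ydir [-0.    -0.001 -1.   ] F [-0.3  0.1 -0.8] T [ 0.04  0.04 -0.  ] op 0.998 j [-1.35  0.42 -0.01  1.61  0.    1.11 -0.05]
 slide cm [ 45.52   2.54 -41.05]
 twist [ 0.001 -0.26  -0.   ]
cam in tool [ -77.14573387 -179.39090144    0.54498729] look [ 2.65291566e-01  9.64167910e-01 -7.91655853e-04]
```

```bash
python3 -m crank '{"slide":[[0,0,0],[0,0,0],[0,0,0],[2,0,-3.2],[2,0,-3.2],[2,0,-3.2],[2,0,-3.2],[2,0,-3.2],[2,0,-3.2],[2,0,-3.2]],"twist":[[0,-0.087,0],[0,-0.087,0],[0,-0.087,0],[0,0,0],[0,0,0],[0,0,0],[0,0,0],[0,0,0],[0,0,0],[0,0,0]],"hand":[0,0,0,0,0,0,0,0,0,0]}' 20
python3 -m crank '{"slide":[[2,0,-3.2],[2,0,-3.2],[2,0,-3.2],[2,0,-3.2],[2,0,-3.2],[2,0,-3.2],[2,0,-3.2],[2,0,-3.2],[0,0,0],[0,0,0]],"twist":[[0,0,0],[0,0,0],[0,0,0],[0,0,0],[0,0,0],[0,0,0],[0,0,0],[0,0,0],[0,0,0],[0,0,0]],"hand":[0,0,0,0,0,0,0,0,0,0]}'
python3 - <<'E'
from h import *
go((515,92,205),np.pi/2)
E
```

```text
t: 0.93
eef_pos: [301.3, 378.3, 205.3]
orientation: [-1.571, -0.001, 0.001]
ft_force: [0.6, 0.5, 0.2]
opening: 0.328
t: 1.77
eef_pos: [461.7, 122.6, 205.3]
orientation: [-1.571, 0.002, -0.002]
ft_force: [-0.2, 0.5, 0.2]
opening: 0.007
t 1.77 tcp [461.7 122.6 205.3] jawyaw 1.568 ydir [-0.    -0.001 -1.   ] F [-0.2  0.5  0.2] T [0.09 0.04 0.04] op 0.007 j [-0.6   0.15  0.31  1.98 -0.05  1.02  1.3 ]
 slide cm [ 5.34  0.03 -3.05]
 twist [ 0.001 -0.002 -0.   ]
```

```bash
python3 -m crank '{"slide":[[2.5,0,-1.5],[2.5,0,-1.5],[0,0,0]],"twist":[[0,0,0],[0,0,0],[0,0,0]],"hand":[0,0,0]}'
python3 - <<'E'
from h import *
go((515,92,120))
snap('wrist','w1.png',None,1.56)
np.save('c1.npy',np.array(cam('wrist'),dtype=object),allow_pickle=True)
E
```

```text
t: 2.02
eef_pos: [513.8, 92.7, 205.4]
orientation: [-1.572, -0.0, -0.001]
ft_force: [0.2, -0.7, -0.9]
opening: 0.002
t 2.02 tcp [513.8  92.7 205.4] jawyaw 1.570 ydir [ 0.001 -0.001 -1.   ] F [ 0.2 -0.7 -0.9] T [-0.    0.04  0.  ] op 0.002 j [-0.53  0.24  0.34  1.88 -0.09  1.04  1.42]
 slide cm [ 0.12  8.54 -0.06]
```

View pics/w1.png

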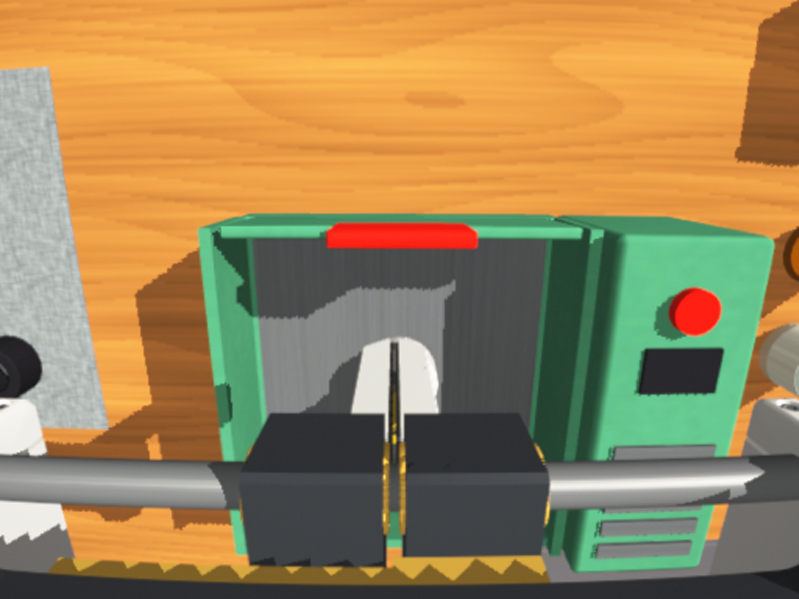

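The wrist view shows the red tab at (328–476, 223–247), and the pan behind it is clear. I'll go down behind the tab and pull.

```bash
python3 -m crank '{"slide":[[0,2.9,0],[0,2.9,0],[0,2.7,0],[-1,0,0],[-1,0,0],[-1,0,0],[-1,0,0],[-1,0,0],[-1,0,0],[-1,0,0]],"twist":[[0,0,0],[0,0,0],[0,0,0],[0,0,0],[0,0,0],[0,0,0],[0,0,0],[0,0,0],[0,0,0],[0,0,0]],"hand":[0,0,0,0,0,0,0,0,0,0]}'
python3 -m crank '{"slide":[[-1.5,0,0],[-1.5,0,0],[-1.5,0,0],[0,0,0],[0,0,0],[0,0,0],[0,0,0],[0,0,0]],"twist":[[0,0,0],[0,0,0],[0,0,0],[0,0,0],[0,0,0],[0,0,0],[0,0,0],[0,0,0]],"hand":[0,0,0,0,0,0,0,0]}'
python3 - <<'E'
from h import *
go()
snap('side','s1.png',(200,90,350,220),5)
E
```

```text
t: 2.9
eef_pos: [440.3, 94.5, 121.1]
orientation: [-1.57, -0.002, 0.0]
ft_force: [0.6, 0.1, -0.5]
opening: 0.005
t: 3.57
eef_pos: [396.6, 94.2, 120.5]
orientation: [-1.571, -0.001, 0.001]
ft_force: [0.4, 0.5, -0.3]
opening: 0.005
t 3.57 tcp [396.6  94.2 120.5] jawyaw 1.572 ydir [ 0. -0. -1.] F [ 0.4  0.5 -0.3] T [ 0.06 -0.01  0.01] op 0.005 j [-0.6   0.15  0.31  2.22 -0.06  0.79  1.33]
```

View pics/s1.png

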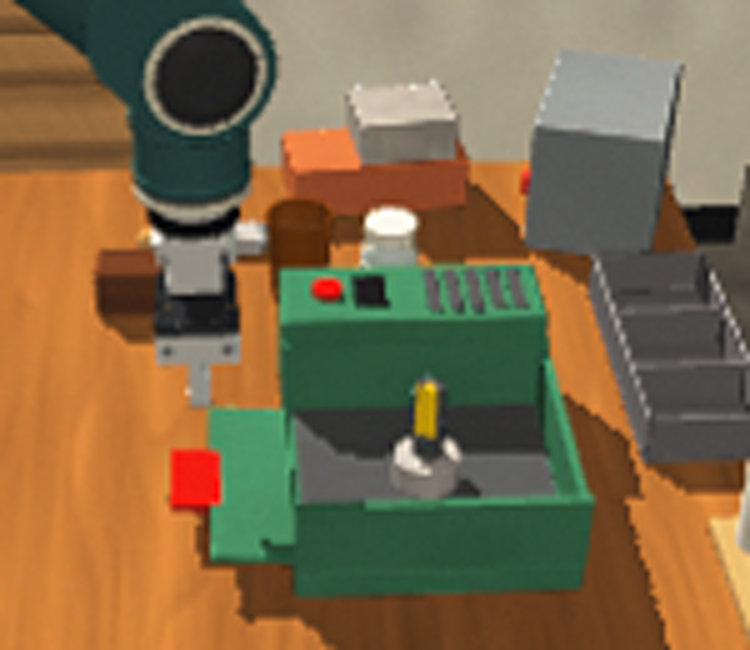

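The guard lies out level with the red tab at (196,478), so it's open. Next I'll go over the spindle with the fingers open and look down at the stripe.

```bash
python3 -m crank '{"slide":[[0,-3,0],[0,-3,0],[2,-2.4,0],[3,0,0],[3.5,0,0],[3.5,0,0],[3.5,0,-0.5],[3,0,0],[0,0,0],[0,0,0]],"twist":[[0,0,0],[0,0,0],[0,0,0],[0,0,0],[0,0,0],[0,0,0],[0,0,0],[0,0,0],[0,0,0],[0,0,0]],"hand":[1,1,1,1,1,1,1,1,1,1]}'
python3 - <<'E'
from h import *
go()
c=cam('wrist');snap('wrist','w2.png',(160,80,360,230),4)
print('exp sp top px',(proj(c,(591,89.4,135))-[160,80])*4)
s=cam('side');
for a in (1.5,1.3): print('tab at',a,(proj(s,(470-110*np.sin(a),91,30+110*np.cos(a)))-[200,90])*5)
np.save('c2.npy',np.array([c],dtype=object),allow_pickle=True)
E
```

```text
t: 4.45
eef_pos: [581.9, 89.0, 203.4]
orientation: [-1.572, 0.001, 0.001]
ft_force: [0.3, -0.2, 0.4]
opening: 0.676
t 4.45 tcp [581.9  89.  203.4] jawyaw 1.571 ydir [-0.001 -0.001 -1.   ] F [ 0.3 -0.2  0.4] T [ 0.01 -0.   -0.03] op 0.676 j [-0.49  0.37  0.37  1.72 -0.15  1.08  1.49]
exp sp top px [370.02409283 516.43390117]
tab at 1.5 [162.79977237 483.05625173]
tab at 1.3 [165.98945182 463.72276975]
```

View pics/w2.png

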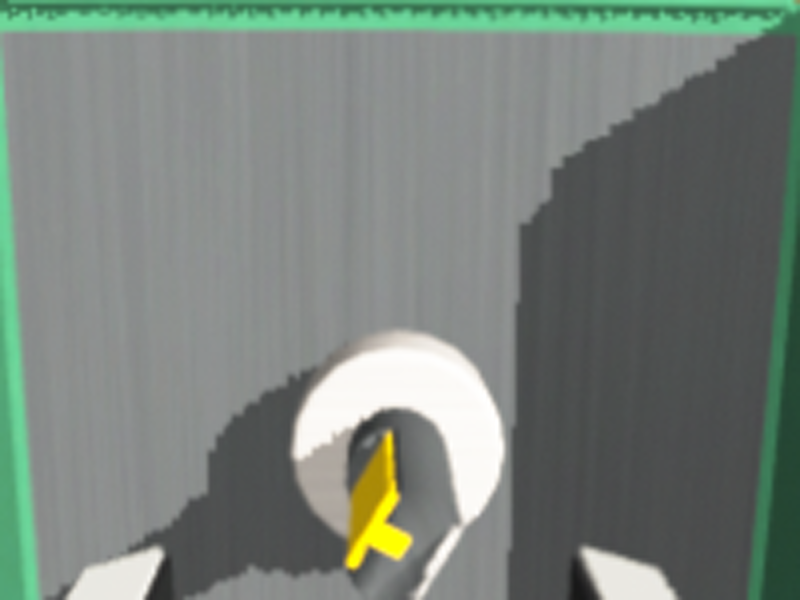

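The view shows the flat's top edge running from (398,497) to (350,568), with the stripe end near (403,548), so I can compute the angle.

```bash
cat >> h.py <<'E'
E
python3 - <<'E'
from h import *
c=cam('wrist')
f=lambda u,v,z=135:onz(c,(160+(u-2)/4,80+(v-2)/4),z)
a,b=f(398,497),f(350,568);print(a,b,np.linalg.norm(a-b))
d=b-a;n=np.array([-d[1],d[0],0]);n/=np.linalg.norm(n)
if n[1]>0:n=-n
m=(a+b)/2;ctr=m-9*n;print('centre',ctr,'normal yaw',np.arctan2(n[1],n[0]),'theta',np.arctan2(n[1],n[0])+np.pi)
print('stripe ctr',f(403,548),f(372,528),'boss',f(399,452,60))
print('front wall/hinge',f(20,20,30),f(780,20,30),f(2,35,30),f(785,35,30))
E
```

```text
[585.31210869  95.30827103 135.        ] [601.82230943  84.80111039 135.        ] 19.57005756590741
centre [598.39930756  97.64750469 135.        ] normal yaw -2.1375543961137806 theta 1.0040382574760125
stripe ctr [597.10590158  96.48248802 135.        ] [592.45022539  89.66109317 135.        ] boss [596.5856389  97.144669   60.       ]
front wall/hinge [478.55690753  -9.78409922  30.        ] [478.30635183 204.69852509  30.        ] [482.56722773 -15.19641217  30.        ] [482.36376241 206.43956513  30.        ]
```

```bash
python3 -m crank '{"slide":[[1.56,0,0.8],[0,0,0],[0,0,0],[0,0,0],[0,0,0],[0,0,0],[0,3,0],[0,3,0],[0,3,0],[0,1.9,0]],"twist":[[0,0,0],[0,0.115,0],[0,0.115,0],[0,0.115,0],[0,0.115,0],[0,0.115,0],[0,0,0],[0,0,0],[0,0,0],[0,0,0]],"hand":[0.7,0.7,0.7,0.7,0.7,0.7,0.7,0.7,0.7,0.7]}'
python3 -m crank '{"slide":[[0,0,0],[0,0,0],[0,0,0],[0,0,0],[0,0,0],[0,0,0],[0,0,0],[0,0,0]],"twist":[[0,0,0],[0,0,0],[0,0,0],[0,0,0],[0,0,0],[0,0,0],[0,0,0],[0,0,0]],"hand":[0,0,0,0,0,0,0,0]}' 20
python3 - <<'E'
from h import *
go()
E
```

```text
t: 5.33
eef_pos: [594.8, 97.8, 93.3]
orientation: [-1.524, 0.451, -0.448]
ft_force: [-0.7, -0.1, -0.5]
opening: 0.7
t: 6.0
eef_pos: [596.3, 97.0, 95.8]
orientation: [-1.524, 0.45, -0.449]
ft_force: [-1.7, 2.9, 3.5]
opening: 0.188
t 6.0 tcp [596.3  97.   95.8] jawyaw 0.997 ydir [-0.001 -0.001 -1.   ] F [-1.7  2.9  3.5] T [ 0.78 -0.01  0.03] op 0.188 j [-0.54  0.54  0.43  1.77 -0.28  0.9   1.01]
```

The grip is 17.7 mm wide, so it's on the flats. Now I'll turn it.

```bash
python3 -m crank '{"slide":[[0,0,0],[0,0,0],[0,0,0],[0,0,0],[0,0,0],[0,0,0],[0,0,0],[0,0,0],[0,0,0],[0,0,0]],"twist":[[0,0.1,0],[0,0.1,0],[0,0.1,0],[0,0.1,0],[0,0.1,0],[0,0.1,0],[0,0.1,0],[0,0.1,0],[0,0.1,0],[0,0.1,0]],"hand":[0,0,0,0,0,0,0,0,0,0]}' 30
python3 -m crank '{"slide":[[0,0,0],[0,0,0],[0,0,0]],"twist":[[0,0,0],[0,0,0],[0,0,0]],"hand":[0,0,0]}'
python3 - <<'E'
from h import *
go(None,-0.006)
E
```

```text
t: 6.83
eef_pos: [597.7, 97.7, 95.9]
orientation: [-1.204, 1.213, -1.216]
ft_force: [7.9, 1.0, -5.3]
opening: 0.188
t: 7.08
eef_pos: [597.7, 97.7, 95.8]
orientation: [-1.206, 1.21, -1.212]
ft_force: [7.6, 1.6, -3.2]
opening: 0.19
t 7.08 tcp [597.7  97.7  95.8] jawyaw -0.003 ydir [ 0.002 -0.    -1.   ] F [ 7.6  1.6 -3.2] T [ 0.1  -1.11 -0.09] op 0.190 j [-0.71  0.6   0.67  1.78 -0.45  0.93  0.15]
 twist [-0.002  0.003  0.   ]
```

```bash
python3 -m crank '{"slide":[[0,0,0],[0,0,0],[0,0,0],[0,0,0],[0,0,0],[0,-3,0],[0,-4,0],[0,-4,0],[3.2,0,-1.3],[3.2,0,-1.3]],"twist":[[0,0,0],[0,0,0],[0,0,0],[0,0,0],[0,0,0],[0,0,0],[0,0,0],[0,0,0],[0,0,0],[0,0,0]],"hand":[0.5,0.5,0.5,0.5,0.5,0.5,0.5,0.6,1,1]}'
python3 -m crank '{"slide":[[3.2,0,-1.4],[3.2,0,-1.4],[3.2,0,-1.4],[3.2,0,-1.4],[3.2,0,-1.4],[3.2,0,-1.4],[3.2,0,-1.4],[3.2,0,-1.4],[3.2,0,-1.4],[3.2,0,-1.4]],"twist":[[0,0,0],[0,0,0],[0,0,0],[0,0,0],[0,0,0],[0,0,0],[0,0,0],[0,0,0],[0,0,0],[0,0,0]],"hand":[1,1,1,1,1,1,1,1,1,1]}'
python3 -m crank '{"slide":[[3.2,0,-1],[0,0,0],[0,0,0],[0,0,0],[0,0,0],[0,0,0],[0,0,0],[0,0,0],[0,0,0],[0,0,0]],"twist":[[0,0.115,0],[0,0.115,0],[0,0.115,0],[0,0.115,0],[0,0.115,0],[0,0.115,0],[0,0.115,0],[0,0.115,0],[0,0.115,0],[0,0.115,0]],"hand":[1,1,1,1,1,1,1,1,1,1]}'
python3 -m crank '{"slide":[[0,0,0],[0,0,0],[0,0,0],[0,0,0]],"twist":[[0,0.115,0],[0,0.115,0],[0,0,0],[0,0,0]],"hand":[1,1,1,1]}'
python3 - <<'E'
from h import *
go((425,-321,200),-1.38)
c=cam('wrist');snap('wrist','w3.png',(130,60,390,255),3)
print('exp',(proj(c,(425,-321,30))-[130,60])*3)
E
```

```text
t: 7.92
eef_pos: [571.3, 34.2, 207.3]
orientation: [-1.206, 1.207, -1.21]
ft_force: [0.3, -1.4, 0.1]
opening: 0.675
t: 8.75
eef_pos: [428.6, -287.2, 205.7]
orientation: [-1.207, 1.211, -1.211]
ft_force: [0.5, -0.4, -0.4]
opening: 1.0
t: 9.58
eef_pos: [419.5, -317.8, 205.5]
orientation: [-0.417, 1.994, -1.994]
ft_force: [-0.5, -0.0, -0.2]
opening: 1.001
t: 9.92
eef_pos: [419.5, -317.9, 205.5]
orientation: [-0.204, 2.121, -2.121]
ft_force: [-0.8, 0.4, 0.2]
opening: 0.999
t 9.92 tcp [ 419.5 -317.9  205.5] jawyaw -1.379 ydir [-0. -0. -1.] F [-0.8  0.4  0.2] T [-0.06  0.11  0.01] op 0.999 j [-0.33  0.48  1.2   1.88 -0.49  1.12 -0.32]
 slide cm [-0.48  0.54  0.41]
 twist [-0.     0.001  0.   ]
exp [377.83545962 326.8547277 ]
```

View pics/w3.png

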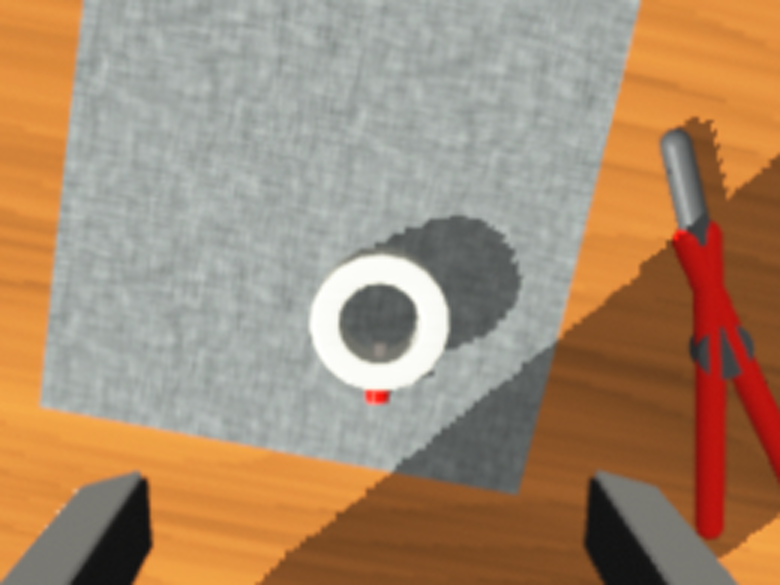

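The collar's top ring is centred at (379,322), with the screw head at (377,397) and the tip at (379,349).

```bash
python3 - <<'E'
from h import *
c=cam('wrist'); f=lambda u,v,z:onz(c,(130+(u-1)/3,60+(v-1)/3),z)
C=f(379.5,321.5,30);H=f(377.5,398,15);d=C-H;print(C,H,np.hypot(*d[:2]),np.arctan2(d[1],d[0]))
L,Rr=f(310,321,30),f(449,321,30);print(L,Rr,np.linalg.norm(L-Rr))
go((C[0],C[1],60),np.arctan2(d[1],d[0])-np.pi/2)
E
```

```text
[ 427.63278099 -320.75134635   30.        ] [ 392.028806   -327.11662678   15.        ] 36.16849222797542 0.17691102354003432
[ 422.53981917 -293.36758025   30.        ] [ 433.14845394 -348.06654373   30.        ] 55.71821728203039
t 9.97 tcp [ 419.5 -317.9  205.5] jawyaw -1.379 ydir [-0. -0. -1.] F [-0.6  0.8  0.2] T [-0.03  0.16  0.01] op 1.002 j [-0.33  0.48  1.2   1.88 -0.49  1.12 -0.32]
 slide cm [-0.74 14.55  0.44]
 twist [-0.     0.015  0.   ]
```

```bash
python3 -m crank '{"slide":[[-0.74,0,0.44],[0,4,0],[0,4,0],[0,4,0],[0,4,0],[0,2.5,0],[0,1.7,0],[0,0,0]],"twist":[[0,0.015,0],[0,0,0],[0,0,0],[0,0,0],[0,0,0],[0,0,0],[0,0,0],[0,0,0]],"hand":[1,1,1,1,1,1,1,1]}'
python3 -m crank '{"slide":[[0,0,0],[0,0,0],[0,0,0],[0,0,0],[0,0,0],[0,0,0],[0,0,0],[0,0,0]],"twist":[[0,0,0],[0,0,0],[0,0,0],[0,0,0],[0,0,0],[0,0,0],[0,0,0],[0,0,0]],"hand":[0,0,0,0,0,0,0,0]}' 30
python3 - <<'E'
from h import *
go()
E
```

```text
t: 10.63
eef_pos: [427.1, -320.8, 1.4]
orientation: [-0.187, 2.133, -2.129]
ft_force: [0.7, -0.4, 0.7]
opening: 1.0
t: 11.3
eef_pos: [427.8, -320.9, 3.7]
orientation: [-0.184, 2.131, -2.131]
ft_force: [0.9, 0.2, 0.6]
opening: 0.596
t 11.3 tcp [ 427.8 -320.9    3.7] jawyaw -1.398 ydir [ 0. -0. -1.] F [0.9 0.2 0.6] T [ 0.05 -0.03  0.04] op 0.596 j [-0.08  0.74  0.87  2.   -0.81  0.79 -0.12]
```

```bash
python3 -m crank '{"slide":[[0,-2,0],[0,-3.5,0],[0,-4,0],[0,-4,0],[0,-4,0],[0,-2.5,0],[0,0,0],[0,0,0],[-1.4,0,-3.4],[-1.4,0,-3.4]],"twist":[[0,0,0],[0,0,0],[0,0,0],[0,0,0],[0,0,0],[0,0,0],[0,0.09,0],[0,0.09,0],[0,0,0],[0,0,0]],"hand":[0,0,0,0,0,0,0,0,0,0]}' 35
python3 -m crank '{"slide":[[-1.4,0,-3.4],[-1.4,0,-3.4],[-1.4,0,-3.4],[-1.4,0,-3.4],[-1.4,0,-3.4],[-1.4,0,-3.4],[-1.4,0,-3.4],[-1.4,0,-3.4]],"twist":[[0,0,0],[0,0,0],[0,0,0],[0,0,0],[0,0,0],[0,0,0],[0,0,0],[0,0,0]],"hand":[0,0,0,0,0,0,0,0]}'
python3 - <<'E'
from h import *
go((597.7,96.1,185),-1.577)
E
```

```text
t: 12.13
eef_pos: [455.3, -253.6, 203.6]
orientation: [-0.013, -2.215, 2.216]
ft_force: [1.9, 0.7, -3.2]
opening: 0.598
t: 12.8
eef_pos: [570.2, 20.2, 203.3]
orientation: [-0.007, -2.218, 2.217]
ft_force: [0.6, -0.1, -2.5]
opening: 0.601
t 12.8 tcp [570.2  20.2 203.3] jawyaw -1.578 ydir [-0.  0. -1.] F [ 0.6 -0.1 -2.5] T [-0.    0.11 -0.02] op 0.601 j [-0.92  0.57  1.16  1.78 -0.57  1.17 -1.17]
 slide cm [-2.7   1.83 -7.6 ]
 twist [ 0.    -0.001  0.   ]
```

```bash
python3 - <<'E'
from h import *
go()
c=cam('wrist');im=eyes.grab_frame('wrist')[:,:,::-1];cv2.imwrite('pics/w4full.png',im)
sp=proj(c,(597.7,96.1,135));co=proj(c,(570.2,20.2,230));print(sp,co)
m=(sp+co)/2;x0=int(np.clip(m[0]-130,0,252));y0=int(np.clip(m[1]-97,0,189));print(x0,y0)
cv2.imwrite('pics/w4.png',cv2.resize(im[y0:y0+195,x0:x0+260],None,fx=3,fy=3,interpolation=2))
E
```

```text
t 12.8 tcp [570.2  20.2 203.3] jawyaw -1.578 ydir [-0.  0. -1.] F [ 0.6 -0.1 -2.5] T [-0.    0.11 -0.02] op 0.601 j [-0.92  0.57  1.16  1.78 -0.57  1.17 -1.17]
[162.77583967 168.56228274] [253.21839219 249.39557693]
77 111
```

View pics/w4.png

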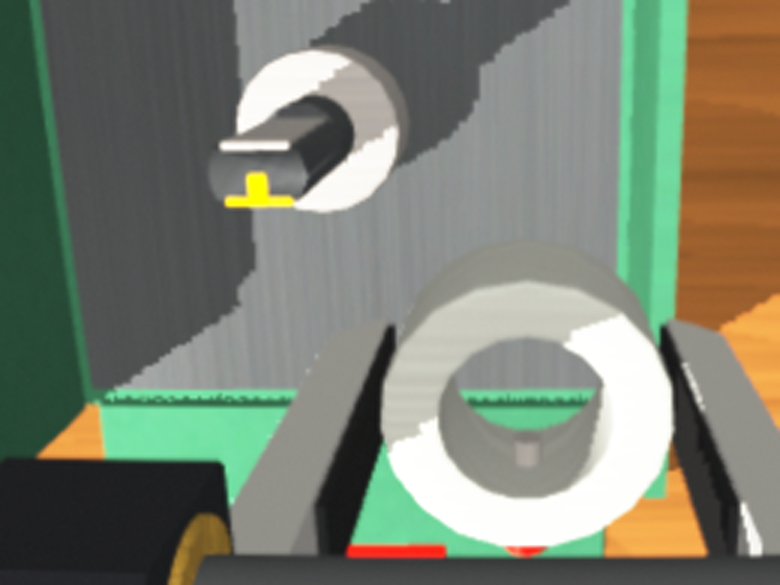

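The stripe and yellow flat edge (226–294, 201) point squarely to the front. The collar ring is centred at about (528,414) and the screw tip is at (527,453). I'll compute the relative offsets.

```bash
python3 - <<'E'
from h import *
c=cam('wrist'); f=lambda u,v,z:onz(c,(77+(u-1)/3,111+(v-1)/3),z)
C=f(527.5,414,229.6);print('collar',C,'diam',np.linalg.norm(f(383,414,229.6)-f(672,414,229.6)),'tip',f(527,453,214.6))
a,b=f(226,201.5,135),f(294,201.5,135);print('flat',a,b,np.arctan2((b-a)[0],(b-a)[1]))
print('bare',f(220,145,135),f(288,145,135));print('hinge',f(100,398,30),f(610,398,30))
m=(a+b)/2+[9,0,0];print('spindle',m)
go()
E
```

```text
collar [573.3161218   28.24696698 229.6       ] diam 53.84567659375116 tip [556.89058955  28.3360385  214.6       ]
flat [591.67013223 113.76614542 135.        ] [591.66024912  94.29079721 135.        ] -3.1410851859038345
bare [607.85747735 114.08310041 135.        ] [607.7992995   94.91372608 135.        ]
hinge [479.54011745 213.82407934  30.        ] [480.88368191  -7.10085485  30.        ]
spindle [600.66519067 104.02847132 135.        ]
t 12.85 tcp [572.6  27.9 202.5] jawyaw -1.570 ydir [-0.001  0.002 -1.   ] F [ 1.5 12.2 -3.6] T [0.77 0.04 0.1 ] op 0.598 j [-0.93  0.58  1.15  1.77 -0.57  1.17 -1.17]
```

```bash
python3 -m crank '{"slide":[[-0.8,0,-2.3],[-0.8,0,-2.3],[-0.85,0,-2.2],[0,0,0],[0,0,0],[0,0,0]],"twist":[[0,0,0],[0,0,0],[0,0,0],[0,0,0],[0,0,0],[0,0,0]],"hand":[0,0,0,0,0,0]}'
python3 - <<'E'
from h import *
go((597.5,96,150),-1.574)
E
```

```text
t: 13.35
eef_pos: [594.7, 85.1, 203.3]
orientation: [-0.008, -2.217, 2.218]
ft_force: [-0.6, -0.8, -2.7]
opening: 0.599
t 13.35 tcp [594.7  85.1 203.3] jawyaw -1.579 ydir [-0. -0. -1.] F [-0.6 -0.8 -2.7] T [-0.04  0.1  -0.02] op 0.599 j [-0.97  0.63  1.13  1.7  -0.6   1.21 -1.27]
 slide cm [-0.28  5.33 -1.09]
 twist [-0.    -0.005  0.   ]
```

```bash
python3 -m crank '{"slide":[[-0.28,0,-1.09],[0,0,0],[0,3,0],[0,1.5,0],[0,0,0],[0,0,0],[0,0,0]],"twist":[[0,-0.005,0],[0,0,0],[0,0,0],[0,0,0],[0,0,0],[0,0,0],[0,0,0]],"hand":[0,0,0,0,0,0,0]}'
python3 - <<'E'
from h import *
go((597.5,96,98.7),-1.574)
c=cam('wrist');im=eyes.grab_frame('wrist')[:,:,::-1]
x0,y0=160,170;cv2.imwrite('pics/w5.png',cv2.resize(im[y0:y0+150,x0:x0+200],None,fx=3.5,fy=3.5,interpolation=2))
E
```

```text
t: 13.93
eef_pos: [598.3, 96.4, 159.4]
orientation: [-0.004, -2.22, 2.221]
ft_force: [-0.2, -0.6, -3.3]
opening: 0.597
t 13.93 tcp [598.3  96.4 159.4] jawyaw -1.573 ydir [ 0.001 -0.    -1.   ] F [-0.2 -0.6 -3.3] T [-0.    0.12  0.02] op 0.597 j [-0.95  0.68  1.08  1.73 -0.65  1.14 -1.25]
 slide cm [0.08 6.07 0.04]
 twist [-0.     0.001 -0.001]
```

View pics/w5.png

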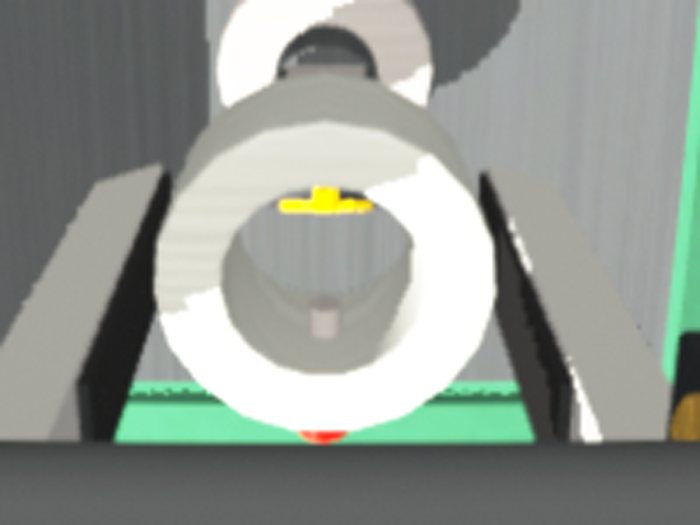

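The flat's centre (325,206) lines up laterally with the collar's centre (326,277). I'll compute the fore-aft offset.

```bash
python3 - <<'E'
from h import *
c=cam('wrist'); f=lambda u,v,z:onz(c,(160+(u-1.2)/3.5,170+(v-1.2)/3.5),z)
print('collar',f(326,277,185.7),'tip top edge',f(323,303,170.7+3),f(323,310,170.7))
a,b=f(279,206,135),f(372,206,135);print('spindle',(a+b)/2+[9,0,0],np.linalg.norm(a-b))
go()
E
```

```text
collar [598.49346847  96.76123278 185.7       ] tip top edge [587.51018257  97.28303745 173.7       ] [584.53841976  97.29392612 170.7       ]
spindle [598.51988367  96.76575397 135.        ] 19.44601307594717
t 13.98 tcp [598.4  96.5 159.5] jawyaw -1.573 ydir [ 0.001  0.    -1.   ] F [-0.2  1.5 -2. ] T [-0.01  0.15 -0.02] op 0.599 j [-0.95  0.68  1.08  1.73 -0.65  1.14 -1.25]
```

The collar and spindle axes agree within 0.1 mm. Lowering it on.

```bash
python3 -m crank '{"slide":[[0,1,0],[0,1,0],[0,1,0],[0,0,0]],"twist":[[0,0,0],[0,0,0],[0,0,0],[0,0,0]],"hand":[0,0,0,0]}'
python3 -m crank '{"slide":[[0,0.5,0],[0,0.5,0],[0,0.5,0],[0,0.5,0],[0,0,0]],"twist":[[0,0,0],[0,0,0],[0,0,0],[0,0,0],[0,0,0]],"hand":[0,0,0,0,0]}'
python3 -m crank '{"slide":[[0,0.5,0],[0,0.57,0],[0,0,0],[0,0,0],[0,0,0]],"twist":[[0,0,0],[0,0,0],[0,0,0],[0,0,0],[0,0,0]],"hand":[0,0,0,0,0]}'
python3 - <<'E'
from h import *
go((600.5,96.5,98.7),-1.574)
E
```

```text
t: 14.32
eef_pos: [596.9, 96.9, 126.2]
orientation: [0.001, -2.219, 2.22]
ft_force: [-0.4, -0.7, -2.6]
opening: 0.603
t: 14.73
eef_pos: [597.5, 96.8, 107.5]
orientation: [-0.001, -2.22, 2.22]
ft_force: [0.5, -0.1, -2.3]
opening: 0.6
t: 15.15
eef_pos: [598.0, 96.7, 97.9]
orientation: [-0.003, -2.22, 2.22]
ft_force: [0.2, 0.1, -1.6]
opening: 0.599
t 15.15 tcp [598.   96.7  97.9] jawyaw -1.573 ydir [ 0. -0. -1.] F [ 0.2  0.1 -1.6] T [-0.05  0.13  0.01] op 0.599 j [-0.91  0.74  1.01  1.78 -0.72  1.04 -1.2 ]
 slide cm [-0.25 -0.08  0.02]
 twist [-0.     0.001 -0.   ]
```

No contact on the way down. Now I'll press it back (+x) in small steps.

```bash
python3 -m crank '{"slide":[[-0.1,-0.06,0],[-0.05,0,0],[0,0,0],[0,0,0]],"twist":[[0,0,0],[0,0,0],[0,0,0],[0,0,0]],"hand":[0,0,0,0]}' 45
python3 -m crank '{"slide":[[-0.1,0,0],[0,0,0],[0,0,0],[0,0,0]],"twist":[[0,0,0],[0,0,0],[0,0,0],[0,0,0]],"hand":[0,0,0,0]}'
python3 -m crank '{"slide":[[-0.1,0,0],[0,0,0],[0,0,0],[0,0,0]],"twist":[[0,0,0],[0,0,0],[0,0,0],[0,0,0]],"hand":[0,0,0,0]}'
python3 -m crank '{"slide":[[-0.1,0,0],[0,0,0],[0,0,0],[0,0,0]],"twist":[[0,0,0],[0,0,0],[0,0,0],[0,0,0]],"hand":[0,0,0,0]}'
```

```text
t: 15.48
eef_pos: [599.5, 96.8, 98.5]
orientation: [-0.003, -2.22, 2.221]
ft_force: [-0.0, 0.0, -2.2]
opening: 0.596
t: 15.82
eef_pos: [600.4, 96.8, 98.4]
orientation: [-0.002, -2.22, 2.22]
ft_force: [-0.1, 1.2, -2.8]
opening: 0.596
t: 16.15
eef_pos: [601.1, 96.8, 98.3]
orientation: [-0.002, -2.22, 2.22]
ft_force: [-4.1, 0.4, -1.0]
opening: 0.597
t: 16.48
eef_pos: [601.3, 96.8, 98.1]
orientation: [0.0, -2.219, 2.219]
ft_force: [-10.6, 0.8, 1.8]
opening: 0.598
```

There's contact at x≈601, as expected, with about 10 N of press. One last look from the side.

```bash
python3 -m crank '{"slide":[[0,0,0],[0,0,0],[0,0,0],[0,0,0]],"twist":[[0,0,0],[0,0,0],[0,0,0],[0,0,0]],"hand":[0,0,0,0]}'
python3 - <<'E'
from h import *
go(); s=cam('side')
for p in ((601,96.8,95),(601,96.8,125),(561,96.8,110),(598.5,96.8,135),(598.5,96.8,60)): print((proj(s,p)-[230,120])*7)
snap('side','s2.png',(230,120,330,205),7)
E
```

```text
t: 16.82
eef_pos: [601.4, 96.8, 98.1]
orientation: [0.0, -2.219, 2.219]
ft_force: [-10.2, 0.1, 1.6]
opening: 0.599
t 16.82 tcp [601.4  96.8  98.1] jawyaw -1.573 ydir [-0.002  0.    -1.   ] F [-10.2   0.1   1.6] T [ 0.02  2.65 -0.02] op 0.599 j [-0.9   0.75  1.01  1.77 -0.72  1.05 -1.2 ]
[395.94440878 378.02856542]
[398.27959121 339.11501135]
[333.61492232 360.4316449 ]
[395.06727737 326.05333144]
[389.39220559 422.4400226 ]
```

View pics/s2.png

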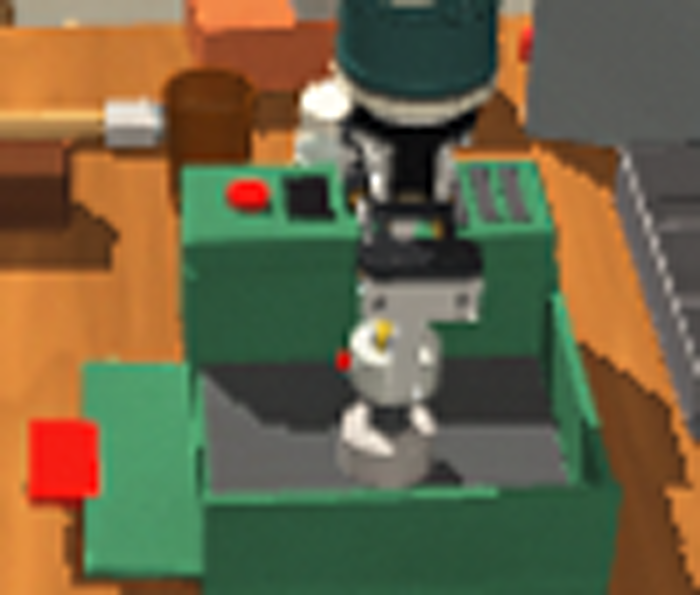

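The collar is on the spindle with the red screw at (344,360), which is the expected row for 110 mm height. It's clear of the boss, and the guard lies flat. Handing in.

```bash
python3 -c "
from h import *
print(workorder.close_job())"
```

```text
the job is handed in; nothing more can be done
None
```

I finished the job in the order you asked and handed it in at about 17 s of the 72 s allowed. No verdict is reported.

- **Guard:** I hooked the tab from behind and pulled until the guard fell open. Side pictures just after and at the end show it lying level.
- **Spindle:** I pinched it across the flats (17.7 mm felt) and turned it 1.0 rad. A later wrist picture put the yellow flat within about 0.01 rad of the front.
- **Collar:** I took the ring with the red screw nearest the base, about 535 mm away. I lined it up to within 0.1 mm of the spindle axis and lowered it without contact.
- **Final hold:** I pressed the collar back until the screw's tip met the yellow flat. The wrist force was steady at about 10 N, the tip about 110 mm above the bench and the underside about 94 mm, well clear of the boss. It is still gripped, with 45 N set.

**Checks that disagreed:**
- **Spindle position:** my first estimate from the top camera was 7–8 mm off, because I had picked the yellow stripe instead of the centre. The wrist camera and the pinch corrected it.
- **Position in motion:** one wrist picture was taken before the arm had settled, so its position reading was off. I measured again once it was still.
- **Screw in the last picture:** the head appeared about 1.5 px from where I predicted along the bench; its height matched.

I did not touch the spacer or the other things on the bench.

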